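Put the optical cell away in its hinged case

ROBOT

A 6-joint arm with a two-finger parallel gripper is mounted at the origin on a cart in front of the work surface, level with it; the furniture and walls round the work are solid. World frame = base frame: x ahead of the robot, y to its left, z up, the work surface at z = 0. Lengths are in m, angles in rad, forces in N, time in s.
With the tool pointing down it reaches from about 0.225 to 0.875 m from the base axis. Payload 3.4 kg.
Tool frame: the origin (TCP) lies at the very end of the fingers, on their centre line; the grasp point (between the pads) lies 19 mm behind it; z points along the fingers, y is the line along which they close (so a half turn about z gives the same grasp; the last joint's range is limited). The gripper opens to 85 mm and grips with 20 to 120 N. Pads are 22 mm wide; open, the fingers measure 114 mm over their backs; the gripper's body (76 mm by 85 mm) begins 54 mm behind the grasp point. The pads swing forward as they close: fully open they stand 13 mm farther back than shut.
Start: joints at [1.214, 0.276, 1.505, -0, 1.361, -0.121], TCP at [0.134, 0.559, 0.231] pointing down, gripper open.
Joint ranges: [-2.89, 2.89], [-0.75, 2.08], [0.22, 2.7], [-1.18, 4.32], [0.11, 2.71], [-2.7, 2.7]. Speed limits (rad/s): [2.57, 2.57, 3.14, 3.14, 3.14, 3.14].

INTERFACE

Orientations are given as a unit quaternion [w, x, y, z].
In Python, from rig import manip, get_image, camera_info gives the robot as it stands. The module is installed in compiled form; this text tells all that it offers.
- The arm moves only by the shell command python3 -m crank 'ROWS' [FORCE]. ROWS is a JSON object of lists of equal length, an entry for each row: "translation": the shift along the tool's x, y, z in mm, a list of three; "roll": the turn about the tool's z in rad; "fingers": the opening, from 0 (shut) to 1 (fully open). A call has 1 to 8 rows; each row shifts and turns the commanded pose from where the row before left it, along the tool's axes as they then stand; what a row does not reach is not made up. A row lasts 1/10 s, in which the tool goes at most 50 mm and 8.59 degrees, less where a joint would pass 70% of its speed; a pose out of reach is approached as far as the arm can. A call is refused whole if a number of a shift passes 50 or a number of a turn 0.15, either way. A call with a gripper value outside its range is refused whole. The fingers move at their own pace and stop on an object; FORCE is the grip in N (left out, the last holds). Time passes only in rows, so rows that do not move let the fingers close. It gives the time, the measured TCP pose, the force, the opening and the grip force at its end, in the units of the state.
- manip.get_state(): the state, without advancing time (a new reading comes with each control period).
- get_image(name): name is "scene" or "top"; returns the picture (480x640x3 uint8, blue, green, red); there is no depth.
- camera_info(name): a dict with "mtx" (3x3 intrinsics, pixels), "rvec" (rotation vector, rad) and "tvec" (3), from world to camera coordinates, as OpenCV has them. Camera axes: x right, y down, z forward; pixel columns grow to the right and rows downward; lengths in m; the calibration is good to about 2 mm. A picture is of the moment at which its call begins. camera_info takes no time and is no camera call.
- manip.sign_off(): hands the job in; it is judged then, once.
The state is a dict: "clock": time; "qpos": joint angles; "qd": joint speeds; "effort": joint torques, N m; "position": TCP position; "ee_rot": TCP orientation; "contact_force": force on the tool from outside, world axes, zero at the start; "moment": the same for the moment, N m; "width": finger opening in m; "gripper_force": force on a finger pad.
Only numpy, scipy, OpenCV 4.12 (cv2) and the standard library are available. Lean on these libraries where they do the work, as an engineer would, in place of code of your own. Each camera call takes 0.05 s, during which the arm holds its last target. There are 200 camera calls.

TASK

Put the frosted optical cell away in its grey hinged case: open the lid, lift the cell out of the yellow stand, lay it down on the green mat and let go so that you can take it again across its middle, then lay it flat in the foam recess with its blue stopper at the end of the case marked with blue, and shut the lid fully. Lay the cell down gently, never drop it, and do not knock over or shove the bottles standing round the work.

Things in the scene. Friction and masses are not known exactly. Their poses are not given: they have to be found in the camera images.
- case: Grey storage case fixed to the worktop, 116 (x) x 110 (y) x 28 mm high without its lid, walls 4 mm; origin at the centre of its underside. Its front faces -x (towards the robot at yaw 0), hinge along its rear (+x) rim. Its +y end is marked blue: a blue strip outside, a blue dot on the foam inside. Foam top at z = 24 mm.
- case_well (a point): Centre of the foam recess's floor (case frame -6, 0, 8 mm; axes parallel to the case). The recess runs along the case's y: 62 long (y), 19 wide (x), 16 mm deep; the cell lies wholly below the foam's top, with no room for fingers at its ends. Across the middle a finger slot 36 mm wide (y) reaches 42 mm to either side (x), 4 mm deeper than the floor.
- case_lid (a joint): Lid angle, rad: 0 = fully shut, grows as it opens upward and back, stop at 1.92. A friction hinge (about 0.07 N m): the lid stays at any angle where it is left. Starts shut or ajar.
- case_lid_hinge (a point): Middle of the hinge axis (case frame x = 58, y = 0, z = 28 mm); the axis runs along the case's y. The shut lid covers the case and reaches 14 mm above this point; it extends 116 mm forward from it.
- case_lid_knob (a point): Centre of the orange barrel grip on the lid: a bar of 12 mm diameter and 26 mm length, parallel to the case's y, carried on a 12 mm wide neck with its centre 24 mm before the lid's front edge; 140 mm from the hinge axis along the lid and 8 mm above the plane of the lid's rim. Pinched by its ends from above it turns between the fingers.
- cell: Frosted white optical cell, loose, about 30 g, lying: 12.5 x 12.5 mm square and 54 mm long along its own x, of which the last 9 mm at +x are a round blue stopper of 11 mm diameter. Origin at the middle of its length on its underside. It starts lying in the stand.
- cell_stopper (a point): Centre of the outer end face of the blue stopper (cell frame x = 27, z = 6 mm).
- stand: Yellow stand fixed to the worktop; origin at the centre of its underside. Foot 96 (x) x 64 (y) x 6 mm; block 36 (x) x 46 (y) mm with a trough along x, 16 mm wide, floor at z = 24 mm, walls up to 36 mm. The cell lies in the trough along x, stopper towards +x, flush with the walls, about 9 mm overhanging at either end: it can be taken by its two ends.
- mat: Green mat fixed to the worktop, 120 x 120 x 4 mm; origin at the centre of its underside, top at z = 4 mm.
- amber_bottle: Brown bottle, 69 mm wide, 148 mm tall, standing; bystander. Origin at the centre of its underside.
- hdpe_bottle: White bottle, 48 mm wide, 91 mm tall, standing; bystander. Origin at the centre of its underside.
- dropper_bottle: Small white bottle with black cap, 35 mm wide, 74 mm tall, standing; bystander. Origin at the centre of its underside.

How it is judged:
By the outcome, as a careful person would: the job done as asked, in the order asked, and still so for the second after the job is handed in, with the robot touching nothing.
It also fails if it takes over 72 s, if anything falls off the work surface, if the arm or the gripper's body presses on something with over 40 N, if the wrist force passes 120 N, or if a joint passes its speed limit or range.

## Working session

There is one attempt and no reset: what is moved stays moved. The work goes in short steps, Python scripts to look and compute and a shell command to move; the robot and the scene stay as the last step left them, time stands still between calls to the robot, and variables do not carry over. Pictures are saved under pics/ and viewed, at most 14 in all, crops included, and the job is handed in when it is done.

```bash
mkdir -p pics
cat > h.py <<'E'
import numpy as np, cv2
from rig import manip, get_image, camera_info
def cam(n):
    c=camera_info(n); R=cv2.Rodrigues(np.array(c["rvec"],float))[0]; return np.array(c["mtx"],float),R,np.array(c["tvec"],float).ravel()
def ray(n,uv,z):
    K,R,t=cam(n); d=R.T@np.linalg.solve(K,[uv[0],uv[1],1.]); o=-R.T@t
    return o+d*(z-o[2])/d[2]
def proj(n,P):
    K,R,t=cam(n); p=K@(R@np.array(P,float)+t); return p[:2]/p[2]
E
python3 - <<'E'
from h import *
for n in("scene","top"):
    cv2.imwrite(f"pics/{n}0.png",get_image(n)); K,R,t=cam(n); print(n,K[0,0],-R.T@t,R[2])
s=manip.get_state();print(s)
E
```

```text
scene 525.9050138470344 [-0.08155928 -1.03531811  0.70381995] [ 0.47493279  0.74697372 -0.4652624 ]
top 490.11237657291304 [ 0.47824282 -0.03344436  1.35516671] [ 0.08491229  0.00458521 -0.99637788]
{'clock': 0.1, 'qpos': array([ 1.21400271e+00,  2.76484732e-01,  1.50603405e+00,  1.67258058e-05,
        1.36071745e+00, -1.20972621e-01]), 'qd': array([ 4.03551308e-04, -1.55215278e-03, -4.18635714e-03, -6.25144231e-04,
       -7.65147386e-05, -1.27426841e-04]), 'effort': array([ 1.65759971e-03, -4.17694187e+01, -2.46403992e+01, -1.57190752e-04,
        5.67628900e-03,  3.25428994e-05]), 'position': array([0.13415398, 0.55862298, 0.23054208]), 'ee_rot': array([-2.02394306e-04,  1.17639169e-01,  9.93056066e-01, -7.96514184e-04]), 'contact_force': array([0.04776721, 0.26787428, 0.52475844]), 'moment': array([ 0.0076926 , -0.01033465, -0.04424543]), 'gripper_force': 0.0, 'width': 0.08528953075635885}
```

View pics/scene0.png

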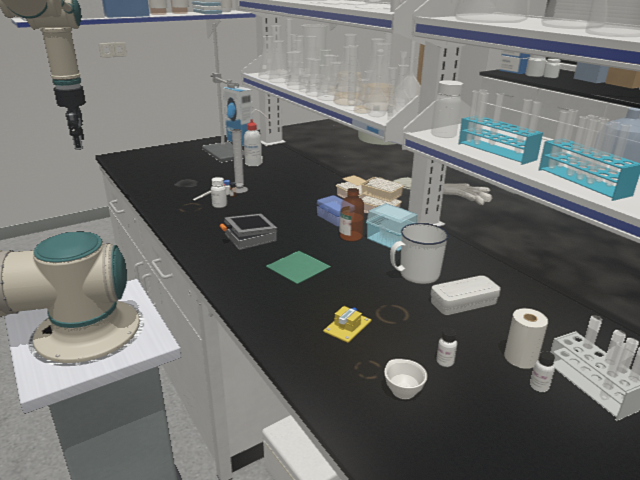

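View pics/top0.png

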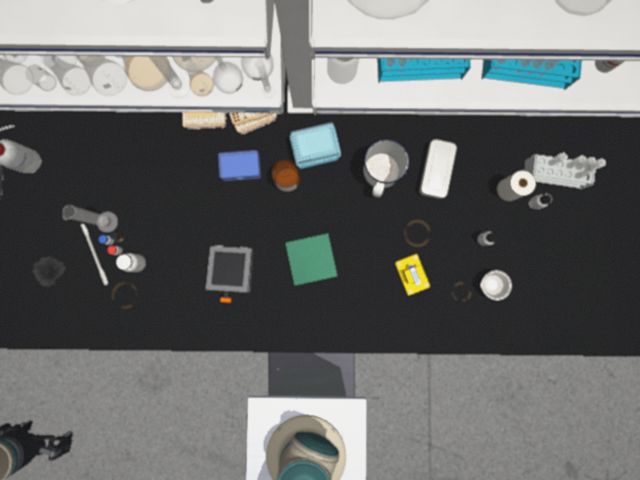

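The scene view shows the case near (250,230) with its orange knob at (225,228), the mat at (298,265), the stand at (348,320) and the amber bottle at (352,215). In the top view the case is at (229,269), the knob at (226,300), the mat at (311,259) and the stand at (412,274).

Run:
```python
from h import *
T=cv2.imread("pics/top0.png");S=cv2.imread("pics/scene0.png")
r=lambda I,x,y,w,h:cv2.resize(I[y:y+h,x:x+w],(400,300),interpolation=cv2.INTER_CUBIC)
M=np.vstack([np.hstack([r(T,190,235,80,60+15),r(T,372,244,80,60)]),np.hstack([r(S,210,195,80,60),r(S,308,295,80,60)])])
cv2.imwrite("pics/m.png",M)
def msk(I,lo,hi,box):
    h=cv2.cvtColor(I,cv2.COLOR_BGR2HSV); m=cv2.inRange(h,lo,hi); o=np.zeros_like(m); x,y,w,hh=box; o[y:y+hh,x:x+w]=m[y:y+hh,x:x+w]; return o
def rep(nm,cn,I,lo,hi,box,z):
    m=msk(I,lo,hi,box); c=max(cv2.findContours(m,0,2)[0],key=cv2.contourArea); 
    h=cv2.convexHull(c); P=np.array([ray(cn,p[0],z)[:2] for p in h],np.float32)
    ctr,sz,a=cv2.minAreaRect(P*1000); ys,xs=np.nonzero(m); print(nm,cn,"px",xs.mean().round(2),ys.mean().round(2),"rect",np.round(ctr,1),np.round(sz,1),round(a,1),"cen",(ray(cn,(xs.mean(),ys.mean()),z)[:2]*1000).round(1))
for cn,I,bs in(("top",T,dict(knob=(190,290,70,20),mat=(270,220,80,80),stand=(380,240,60,70))),("scene",S,dict(knob=(210,215,30,30),mat=(255,235,90,60),stand=(310,295,80,60)))):
    rep("knob",cn,I,(3,120,80),(18,255,255),bs["knob"],.036)
    rep("mat",cn,I,(55,80,40),(90,255,255),bs["mat"],.004)
    rep("stand",cn,I,(20,120,80),(35,255,255),bs["stand"],.006)
    rep("blue",cn,I,(95,90,60),(125,255,255),bs["stand"],.031)
rep("case","top",T,(0,0,60),(180,60,255),(190,235,80,62),.042)
```

```text
knob top px 225.34 299.6 rect [409.1 220.9] [15.9 32.1] 0.6 cen [410.1 220. ]
mat top px 310.91 259.06 rect [522.2  -6.5] [125.3 124.3] 12.8 cen [521.9  -6.7]
stand top px 411.88 274.14 rect [ 483.7 -284.9] [102.7  70.4] 21.8 cen [ 483.5 -284. ]
blue top px 411.0 266.5 rect [ 503.9 -277.1] [2.7 5.4] 0.6 cen [ 503.9 -277.1]
knob scene px 222.83 226.56 rect [423.1 245.3] [48.7 16.2] 78.6 cen [423.  244.8]
mat scene px 297.8 266.58 rect [520.1 -11. ] [121.5 123.6] 12.9 cen [519.1 -13.9]
stand scene px 346.92 324.94 rect [ 483.  -280.4] [110.2  82. ] 22.3 cen [ 481.3 -288.3]
blue scene px 354.27 308.0 rect [ 510.3 -272.9] [7.6 8.9] 58.5 cen [ 510.8 -273.2]
case top px 229.0 269.02 rect [488.1 211.1] [121.5 137.2] 86.0 cen [491.7 211.3]
```

View pics/m.png

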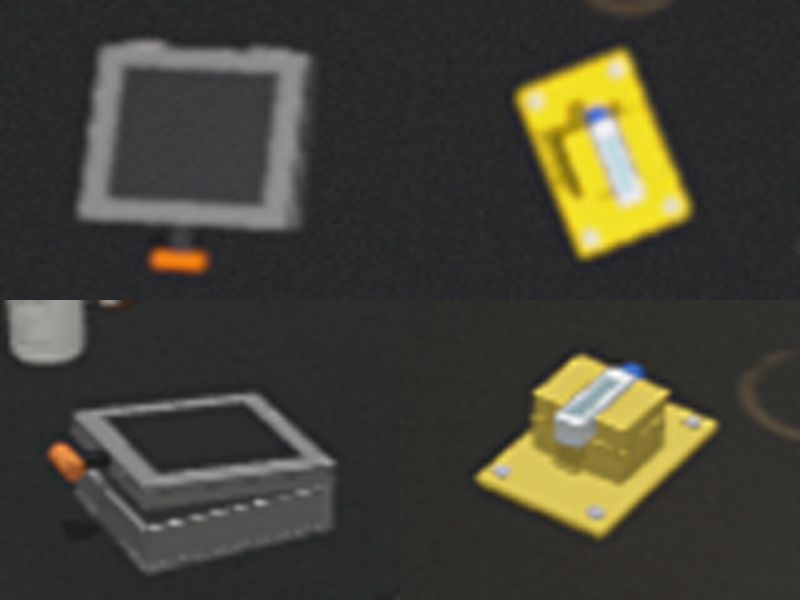

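The crops show the lid ajar with the orange knob in front of it. The cell lies in the stand with its blue stopper at the upper end (top view crop (597,113)), and the stand is yawed about +22°. Next I triangulate the knob.

```bash
cat >> h.py <<'E'
def tri(us,ut):
    A=[];b=[]
    for n,uv in(("scene",us),("top",ut)):
        K,R,t=cam(n); d=R.T@np.linalg.solve(K,[uv[0],uv[1],1.]); d/=np.linalg.norm(d); M=np.eye(3)-np.outer(d,d); A.append(M); b.append(M@(-R.T@t))
    return np.linalg.lstsq(np.vstack(A),np.hstack(b),rcond=None)[0]
def go(target,phi=None,verbose=True):
    "shift from present TCP to target in tool axes (mm); phi = wanted world angle of tool y, deg"
    from scipy.spatial.transform import Rotation as Ro
    s=manip.get_state(); w,x,y,z=s["ee_rot"]; R=Ro.from_quat([x,y,z,w]).as_matrix()
    p=np.degrees(np.arctan2(R[1,1],R[0,1]))
    print("pos",(s["position"]*1000).round(1),"phi",p.round(2),"tilt",R[:2,2].round(4),"shift now",(R.T@(np.array(target)/1000-s["position"])*1000).round(1),"clock",s["clock"])
    if phi is not None:
        f=np.radians(phi); Rn=np.array([[-np.sin(f),np.cos(f),0],[np.cos(f),np.sin(f),0],[0,0,-1]]) 
        Rn[:,0]=np.cross(Rn[:,1],Rn[:,2]); print("roll",-np.radians(phi-p).round(3),"shift after roll",(Rn.T@(np.array(target)/1000-s["position"])*1000).round(1))
E
python3 - <<'E'
from h import *
k=tri((222.83,226.56),(225.34,299.6))*1000; print("knob",k, "blue",tri((354.27,308.),(411,266.5))*1000)
a=0
from scipy.optimize import brentq
a=brentq(lambda a:28+140*np.sin(a)+8*np.cos(a)-k[2],-.3,1.5);print("lid",a)
f=np.radians(-4.2);c=np.array([np.cos(f),np.sin(f)]); print("hinge",k[:2]+c*(140*np.cos(a)-8*np.sin(a)))
for nm,uv,z in(("hdpe",(130,263),.09),("amber",(286,176),.148),("drop",(487,239),.07)): print(nm,ray("top",uv,z)[:2])
print([proj(n,[k[0]/1e3,k[1]/1e3,k[2]/1e3]) for n in("scene","top")])
go((k[0],k[1],150),86)
E
```

```text
knob [411.42657746 216.9300808   50.73874936] blue [ 505.28572276 -277.3614193    35.35173282]
lid 0.10579349637493461
hinge [549.42747684 206.79592823]
hdpe [0.5039082  0.45842086]
amber [0.72379017 0.05519099]
drop [ 0.57731515 -0.4697394 ]
[array([222.61666686, 226.54577759]), array([225.44471274, 299.39745369])]
pos [134.2 558.6 230.5] phi 76.49 tilt [-0.0006 -0.0015] shift now [-349.5 -267.3   80.9] clock 0.1
roll -0.166 shift after roll [-300.4 -321.5   80.5]
```

```bash
python3 -m crank '{"translation":[[0,0,0],[0,0,0],[-30,-32,0],[-30,-32,0],[-30,-32,0],[-30,-32,0],[-30,-32,0],[-30,-32,0]],"roll":[-0.083,-0.083,0,0,0,0,0,0],"fingers":[1,1,1,1,1,1,1,1]}' 30
python3 -m crank '{"translation":[[-30,-32,10],[-30,-32,10],[-30,-32,20],[-30,-32,20],[0,0,0],[0,0,0]],"roll":[0,0,0,0,0,0],"fingers":[1,0.6,0.6,0.6,0.6,0.6]}'
python3 -c "
from h import *
go((411.4,216.9,36),86)
cv2.imwrite('pics/s1.png',get_image('scene')[150:300,170:370].repeat(3,0).repeat(3,1)); cv2.imwrite('pics/t1.png',get_image('top'))"
```

```text
clock: 0.9
position: [0.3011, 0.3534, 0.2311]
ee_rot: [-0.0, 0.035, 0.999, -0.0]
contact_force: [0.4, -0.4, 0.0]
width: 0.0855
gripper_force: 0.0
clock: 1.5
position: [0.4111, 0.2181, 0.1705]
ee_rot: [-0.001, 0.036, 0.999, -0.0]
contact_force: [0.1, -0.6, 0.2]
width: 0.0512
gripper_force: 0.0
pos [411.1 218.1 170.5] phi 85.83 tilt [-0.0024 -0.0002] shift now [ -0.7  -1.1 134.5] clock 1.5
roll -0.003 shift after roll [ -0.4  -1.2 134.5]
```

View pics/s1.png

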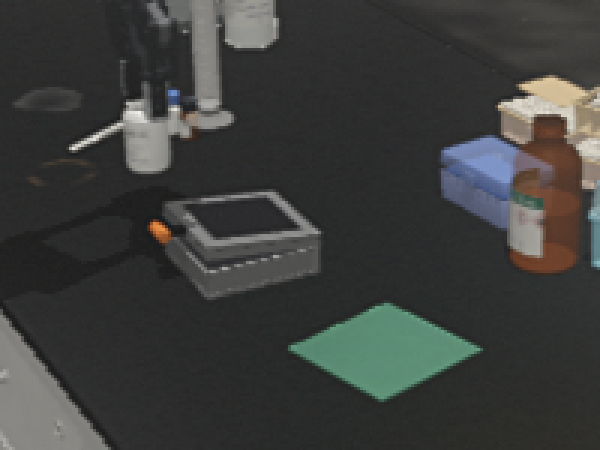

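The picture shows the open fingers above the knob (at about (160,232) in the crop), clear of the case. I descend and pinch.

```bash
python3 -m crank '{"translation":[[0,-1,40],[0,0,40],[0,0,30],[0,0,15],[0,0,11],[0,0,0],[0,0,0]],"roll":[0,0,0,0,0,0,0],"fingers":[0.6,0.6,0.6,0.6,0.6,0.6,0.6]}' 30
python3 -m crank '{"translation":[[0,0,0],[0,0,0],[0,0,0],[0,0,0],[0,0,0],[0,0,0],[0,0,0]],"roll":[0,0,0,0,0,0,0],"fingers":[0.5,0.4,0.3,0.2,0.1,0.1,0.1]}' 30
python3 - <<'E'
from h import *
go((0,0,0))
# lid-path shifts from angle .106 by equal steps to 1.75
a=np.linspace(.106,1.75,17); x=-(140*np.cos(a)-8*np.sin(a)); z=140*np.sin(a)+8*np.cos(a)
print(np.c_[a[1:],-np.diff(x),-np.diff(z)].round(2))
E
```

```text
clock: 2.3
position: [0.4116, 0.2189, 0.0361]
ee_rot: [0.001, 0.034, 0.999, 0.0]
contact_force: [0.7, 0.3, 0.6]
width: 0.0512
gripper_force: 0.0
clock: 3.0
position: [0.4115, 0.2166, 0.0356]
ee_rot: [0.0, 0.034, 0.999, -0.001]
contact_force: [0.2, -5.2, -0.2]
width: 0.0251
gripper_force: 30.3
pos [411.5 216.6  35.6] phi 86.08 tilt [ 0.0006 -0.0022] shift now [ 395.7 -244.2   35.8] clock 3.0
[[  0.21  -3.06 -14.07]
 [  0.31  -4.49 -13.68]
 [  0.41  -5.87 -13.15]
 [  0.52  -7.19 -12.48]
 [  0.62  -8.43 -11.68]
 [  0.72  -9.59 -10.75]
 [  0.83 -10.64  -9.71]
 [  0.93 -11.58  -8.57]
 [  1.03 -12.39  -7.33]
 [  1.13 -13.08  -6.02]
 [  1.24 -13.63  -4.65]
 [  1.34 -14.04  -3.23]
 [  1.44 -14.29  -1.77]
 [  1.54 -14.4   -0.3 ]
 [  1.65 -14.35   1.18]
 [  1.75 -14.16   2.65]]
```

```bash
python3 -m crank '{"translation":[[-3,-2,-14],[-4.5,0,-13.7],[-5.9,0,-13.2],[-7.2,0,-12.5],[-8.4,0,-11.7],[-9.6,0,-10.7],[-10.6,0,-9.7],[0,0,0]],"roll":[0,0,0,0,0,0,0,0],"fingers":[0.1,0.1,0.1,0.1,0.1,0.1,0.1,0.1]}'
python3 -m crank '{"translation":[[-11.6,0,-8.6],[-12.4,0,-7.3],[-13.1,0,-6],[-13.6,0,-4.6],[-14,0,-3.2],[-14.3,0,-1.8],[0,0,0]],"roll":[0,0,0,0,0,0,0],"fingers":[0.1,0.1,0.1,0.1,0.1,0.1,0.1]}'
python3 -c "
from h import *
go((0,0,0))
cv2.imwrite('pics/s2.png',get_image('scene')[120:300,140:380].repeat(3,0).repeat(3,1))"
```

```text
clock: 3.8
position: [0.4614, 0.2137, 0.1222]
ee_rot: [0.001, 0.036, 0.999, 0.002]
contact_force: [-0.7, 4.0, 0.3]
width: 0.0253
gripper_force: 30.1
clock: 4.5
position: [0.5406, 0.2095, 0.1532]
ee_rot: [0.001, 0.035, 0.999, 0.003]
contact_force: [-1.6, 6.7, 5.3]
width: 0.0249
gripper_force: 32.6
pos [540.6 209.5 153.2] phi 85.93 tilt [0.0027 0.0054] shift now [ 524.7 -248.1  150.6] clock 4.5
```

View pics/s2.png

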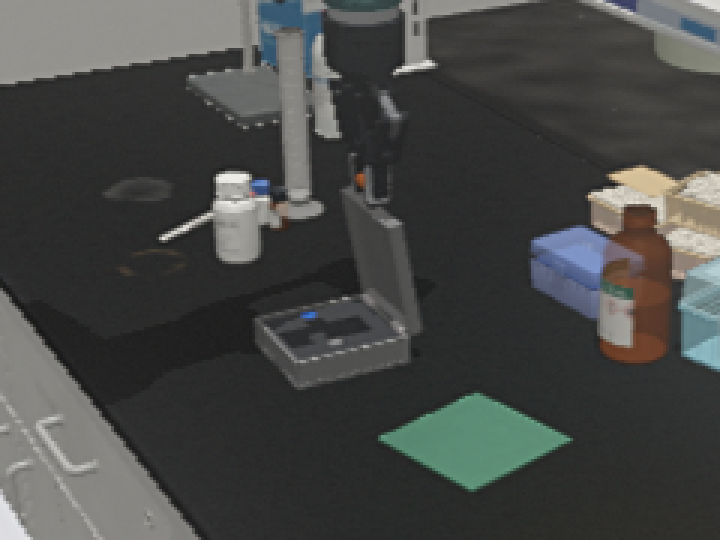

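The lid is up at about 1.44 rad, with the recess and the blue dot visible at (309,315) in the crop. I continue to about 1.75 rad.

```bash
python3 -m crank '{"translation":[[-14.4,1,-0.3],[-14.3,1,1.2],[-14.2,0,2.7],[0,0,0],[0,0,0]],"roll":[0,0,0,0,0],"fingers":[0.1,0.1,0.1,0.1,0.1]}'
python3 -m crank '{"translation":[[0,0,0],[0,0,0],[0,0,0],[0,0,-20],[0,0,-40],[20,0,-40],[30,0,0],[30,0,0]],"roll":[0,0,0,0,0,0,0,0],"fingers":[0.2,0.4,0.6,0.6,0.6,0.6,0.6,0.6]}'
python3 -m crank '{"translation":[[30,-30,0],[30,-40,0],[0,-49,0],[0,-49,0],[0,-49,0],[0,-49,0],[0,-40,0],[0,0,0]],"roll":[0.14,0.14,0.14,0.14,0.14,0.14,0.14,0.14],"fingers":[1,1,1,1,1,1,1,1]}'
python3 - <<'E'
from h import *
go((490,-281,150),22)
S=get_image("scene");T=get_image("top")
cv2.imwrite("pics/s3f.png",S);cv2.imwrite("pics/t3f.png",T)
M=np.hstack([cv2.resize(T[235:305,190:270],(400,350),interpolation=2),cv2.resize(S[205:260,210:290],(400,350),interpolation=2)])
cv2.imwrite("pics/m3.png",M)
def d(n,I,box):
    x,y,w,h=box;m=cv2.inRange(cv2.cvtColor(I[y:y+h,x:x+w],cv2.COLOR_BGR2HSV),(100,110,70),(125,255,255));ys,xs=np.nonzero(m);p=(xs.mean()+x,ys.mean()+y);print(n,len(xs),p,ray(n,p,.024)*1000);return p
d("scene",S,(220,215,45,25));d("top",T,(190,240,60,55))
E
```

```text
clock: 5.05
position: [0.5833, 0.2074, 0.1499]
ee_rot: [0.002, 0.035, 0.999, 0.002]
contact_force: [0.3, 3.1, 5.0]
width: 0.0248
gripper_force: 33.6
clock: 5.85
position: [0.5018, 0.2113, 0.2496]
ee_rot: [0.001, 0.035, 0.999, 0.0]
contact_force: [-1.0, 0.5, -0.9]
width: 0.0512
gripper_force: 0.0
clock: 6.65
position: [0.2935, -0.0398, 0.248]
ee_rot: [-0.001, 0.565, 0.825, -0.002]
contact_force: [0.9, 0.5, -0.9]
width: 0.0857
gripper_force: 0.0
pos [293.5 -39.8 248. ] phi 21.13 tilt [-0.0032 -0.0018] shift now [-295.7   96.7   97.7] clock 6.65
roll -0.015 shift after roll [-297.2   91.8   98. ]
scene 11 (np.float64(242.27272727272728), np.float64(224.45454545454547)) [486.51732035 251.24149353  24.        ]
top 32 (np.float64(214.5), np.float64(270.5)) [487.42709806 253.8467579   24.        ]
```

View pics/m3.png

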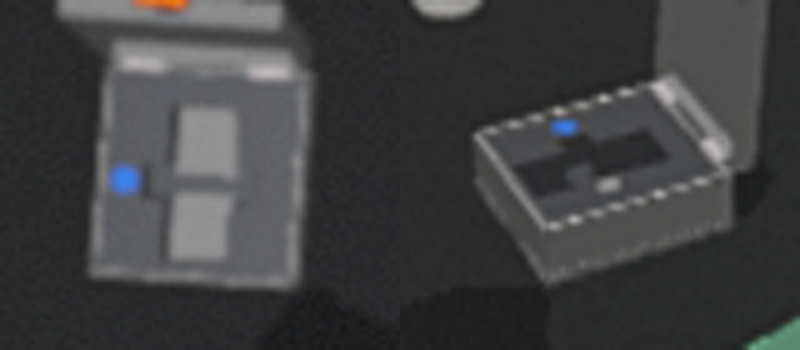

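The top crop shows the open case with the blue dot at (125,180), the slot floors at (208,142) and (199,227), and the front rim from (90,276) to (300,289). I compute the case pose from these.

Run:
```python
from h import *
T=cv2.imread("pics/t3f.png");I=cv2.resize(T[235:305,190:270],(800,700),interpolation=2)
px=lambda u,v:(190+(u+.5)/5-.5,235+(v+.5)/5-.5)
R=lambda u,v,z:(ray("top",px(u,v),z)*1000)[:2]
FL,FR,RR,RL=[R(*p,.028) for p in((88,277),(302,290),(314,72),(106,70))]
ang=lambda v:np.degrees(np.arctan2(v[1],v[0])).round(2)
print(FL.round(1),FR.round(1),RR.round(1),RL.round(1),"front",ang(FL-FR)-90,"right",ang(RR-FR),"left",ang(RL-FL),"len",np.linalg.norm(FL-FR),np.linalg.norm(RR-FR))
print("centre",np.mean([FL,FR,RR,RL],0))
a,b=R(208,142,.004),R(199,227,.004);print("slot",a,b,ang(a-b),(a+b)/2,"dot",R(125,180,.024))
# slot patches by threshold
g=cv2.cvtColor(T,cv2.COLOR_BGR2GRAY)[250:292,218:240];print(g[::3])
# scene view: rim corners (crop 400 wide for 80px, 350 for 55px)
ps=lambda u,v:(210+(u-400+.5)/5-.5,205+(v+.5)/(350/55)-.5)
Q=[(ray("scene",ps(*p),.028)*1000)[:2].round(1) for p in((476,135),(547,226),(733,170),(664,80))]
print("scene",Q,np.mean(Q,0),ang(Q[0]-Q[1])-90,ang(Q[2]-Q[1]))
```

```text
[434.8 271.1] [429.1 155.7] [546.6 151.8] [546.5 264.7] front -2.819999999999993 right -1.87 left -3.28 len 115.62873640972195 117.55679535629463
centre [489.27877528 210.84011038]
slot [508.65779159 212.72630745] [461.99802523 216.45974767] -4.57 [485.32790841 214.59302756] dot [487.15982576 253.56770054]
[[ 94  96 100 102 100  98  94  98  99 100 101 106 109 108 106 103 102 102
  103 103 107 124]
 [ 93  95  94  95  94  94  93  97  94  95  95  96  95  96  96  98  96  95
   97  97  96  97]
 [ 98  93  95  94  93  92  81  83 105 116 117 116 119 116 115 115 115 110
  107  99  98  98]
 [ 93  94  95  94  94  85  70  90 127 145 147 146 146 145 146 147 146 146
  137 117  99  97]
 [ 95  94  95  96  95  87  75  97 131 144 145 146 144 147 146 146 147 146
  138 116 100  96]
 [ 93  96  95  96  91  81  78 111 138 145 146 146 146 145 145 145 146 145
  140 116 100  96]
 [ 81  76  83  91  94  90  97 125 142 143 142 143 145 143 144 145 145 147
  136 118 101  98]
 [ 80  71  85  94  98  94  94  94  96  94  96  94  96  97  96  99 101 106
  105 102  99  98]
 [ 80  76  79  80  81  83 101 125 137 139 139 139 139 138 135 135 132 131
  118 100  95  95]
 [ 93  94  96  93  85  79 107 136 144 145 145 144 145 145 145 147 145 131
  111  95  95  97]
 [ 95  95  96  91  78  85 124 143 145 146 145 144 147 145 144 145 137 116
  100  97  97  99]
 [ 94  97  93  89  75  89 129 144 148 146 147 146 146 146 146 145 138 116
  100  97  98 100]
 [ 95  93  96  90  78  90 115 128 130 126 126 126 130 129 131 129 122 107
   98  98  98 101]
 [101 108 111 108 107 108 112 109 108 111 117 117 110 104 102  99  98  97
   98  98  99 100]]
scene [array([436. , 261.8]), array([433.1, 158.9]), array([546.7, 153.2]), array([556.5, 258. ])] [493.075 207.975] -1.6099999999999994 -2.87
```

```bash
python3 -m crank '{"translation":[[-37,11,0],[-37,11,0],[-37,11,0],[-37,11,0],[-37,12,0],[-37,12,0],[-37,12,0],[-37,12,0]],"roll":[-0.015,0,0,0,0,0,0,0],"fingers":[1,1,1,1,1,1,1,1]}' 25
```

```text
clock: 7.55
position: [0.4984, -0.2761, 0.2476]
ee_rot: [-0.001, 0.552, 0.834, 0.0]
contact_force: [-0.4, -0.4, 0.8]
width: 0.0855
gripper_force: 0.0
```

```bash
python3 -c "
from h import *
go((483.6,-283.5,90),22)"
```

```text
pos [ 498.4 -276.1  247.6] phi 22.98 tilt [-0.001   0.0008] shift now [ -1.2 -16.4 157.7] clock 7.55
roll 0.017 shift after roll [ -1.3 -16.4 157.6]
```

```bash
python3 -m crank '{"translation":[[0,-8,40],[0,-8.5,40],[-1,0,40],[0,0,30],[0,0,10],[0,0,0],[0,0,0]],"roll":[0.017,0,0,0,0,0,0],"fingers":[1,1,1,1,1,1,1]}'
python3 -c "
from h import *
go((483.6,-283.5,24),22)
S=get_image('scene');cv2.imwrite('pics/s4.png',cv2.resize(S[255:355,290:410],(720,600),interpolation=2))"
```

```text
clock: 8.25
position: [0.4831, -0.2832, 0.0897]
ee_rot: [0.001, 0.56, 0.828, -0.0]
contact_force: [-0.2, 0.4, 0.2]
width: 0.0852
gripper_force: 0.0
pos [ 483.1 -283.2   89.7] phi 21.83 tilt [ 0.0017 -0.0013] shift now [-0.4  0.3 65.7] clock 8.25
roll -0.003 shift after roll [-0.5  0.4 65.7]
```

View pics/s4.png

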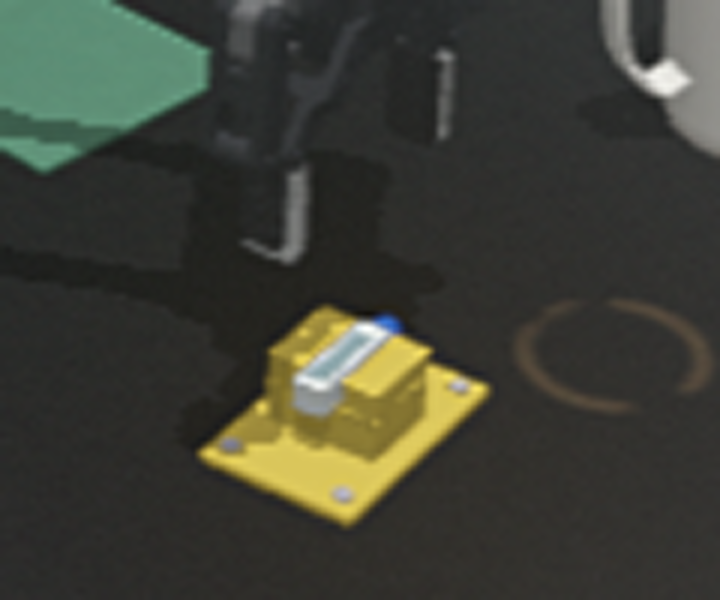

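The near fingertip is at about (270,250) and the far one at about (430,145) in the crop. The cell's top runs from (318,385) to (385,325).

```bash
python3 -c "
from h import *
f=np.radians(22);u=np.array([np.cos(f),np.sin(f)])
c=lambda p:((np.array(p)-[290,255])*6).round(0)
for z in(90,103):
  for s in(-42.5,42.5): print(z,s,c(proj('scene',[.4831+s*u[0]/1e3,-.2832+s*u[1]/1e3,z/1e3])))
for s in(-27,18,27): print('cell',s,c(proj('scene',[.4831+s*u[0]/1e3,-.2832+s*u[1]/1e3,.0365])))
"
```

```text
90 -42.5 [280. 273.]
90 42.5 [409. 166.]
103 -42.5 [281. 241.]
103 42.5 [411. 136.]
cell -27 [300. 378.]
cell 18 [367. 319.]
cell 27 [380. 308.]
```

```bash
python3 -m crank '{"translation":[[-2,1,20],[0,0,20],[0,0,15],[0,0,10],[0,0,0],[0,0,0],[0,0,0],[0,0,0]],"roll":[0,0,0,0,0,0,0,0],"fingers":[1,1,1,1,0.95,0.85,0.75,0.7]}' 25
python3 -m crank '{"translation":[[0,0,0],[0,0,0],[0,0,0],[0,0,0],[0,0,0],[0,0,0],[0,0,0]],"roll":[0,0,0,0,0,0,0],"fingers":[0.66,0.62,0.58,0.54,0.5,0.5,0.5]}' 25
```

```text
clock: 9.1
position: [0.484, -0.2847, 0.0246]
ee_rot: [0.001, 0.561, 0.828, -0.0]
contact_force: [0.2, -0.1, 0.2]
width: 0.0599
gripper_force: 0.0
clock: 9.8
position: [0.4838, -0.2846, 0.0245]
ee_rot: [0.001, 0.561, 0.828, -0.0]
contact_force: [-0.6, 1.0, 6.3]
width: 0.0532
gripper_force: 25.4
```

```bash
python3 -m crank '{"translation":[[0,0,-5],[0,0,-10],[0,0,-20],[0,0,-30],[0,0,-20],[0,0,0],[0,0,0]],"roll":[0,0,0,0,0,0,0],"fingers":[0.5,0.5,0.5,0.5,0.5,0.5,0.5]}'
python3 -c "
from h import *
go((517,-8,110),86.8)
S=get_image('scene');cv2.imwrite('pics/s5.png',cv2.resize(S[235:355,290:410],(600,600),interpolation=2))"
```

```text
clock: 10.5
position: [0.4833, -0.2842, 0.1089]
ee_rot: [0.0, 0.561, 0.828, 0.0]
contact_force: [-0.5, -0.9, -0.8]
width: 0.0531
gripper_force: 26.5
pos [ 483.3 -284.2  108.9] phi 21.72 tilt [ 0.0005 -0.0003] shift now [244.2 133.5  -1.1] clock 10.5
roll -1.136 shift after roll [-18.2 277.7  -1.1]
```

View pics/s5.png

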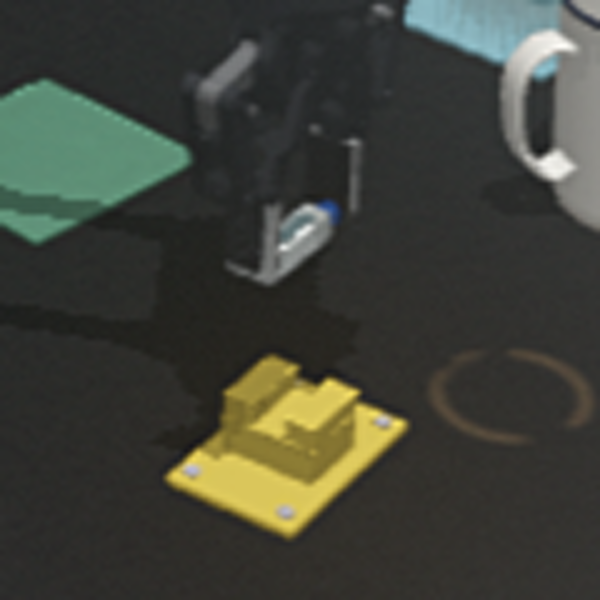

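The cell is held level between the pads, with the blue stopper at (330,212). I turn it and carry it to the mat.

```bash
python3 -m crank '{"translation":[[0,0,0],[0,0,0],[0,0,0],[0,0,0],[0,0,0],[0,0,0],[0,0,0],[0,0,0]],"roll":[-0.142,-0.142,-0.142,-0.142,-0.142,-0.142,-0.142,-0.142],"fingers":[0.5,0.5,0.5,0.5,0.5,0.5,0.5,0.5]}'
python3 -m crank '{"translation":[[-2,20,0],[-3,40,0],[-3,45,0],[-3,45,0],[-3,45,0],[-2,40,0],[-2,30,0],[0,12,0]],"roll":[0,0,0,0,0,0,0,0],"fingers":[0.5,0.5,0.5,0.5,0.5,0.5,0.5,0.5]}'
python3 -m crank '{"translation":[[0,0,0],[0,0,0]],"roll":[0,0],"fingers":[0.5,0.5]}'
python3 -c "
from h import *
go((517,-8,12),86.8)"
```

```text
clock: 11.35
position: [0.4824, -0.2835, 0.1069]
ee_rot: [-0.002, 0.025, 1.0, 0.001]
contact_force: [-1.4, 0.1, -0.4]
width: 0.0527
gripper_force: 26.5
clock: 12.15
position: [0.5157, -0.006, 0.1073]
ee_rot: [-0.002, 0.027, 1.0, 0.001]
contact_force: [-0.2, 0.1, -0.7]
width: 0.0528
gripper_force: 26.5
clock: 12.35
position: [0.5164, -0.0095, 0.108]
ee_rot: [-0.001, 0.028, 1.0, -0.0]
contact_force: [0.8, -0.5, 0.1]
width: 0.0525
gripper_force: 26.5
pos [516.4  -9.5 108. ] phi 86.82 tilt [-0.0014 -0.0006] shift now [-0.6  1.6 96. ] clock 12.35
roll 0.0 shift after roll [-0.5  1.5 96. ]
```

```bash
python3 -m crank '{"translation":[[0,0,30],[0,0,30],[0,0,20],[0,0,12],[0,0,6],[0,0,0],[0,0,0]],"roll":[0,0,0,0,0,0,0],"fingers":[0.5,0.5,0.5,0.5,0.5,0.5,0.5]}'
python3 -m crank '{"translation":[[0,0,1.5],[0,0,1],[0,0,1],[0,0,0]],"roll":[0,0,0,0],"fingers":[0.5,0.5,0.5,0.5]}'
```

```text
clock: 13.05
position: [0.5176, -0.0092, 0.0113]
ee_rot: [0.001, 0.028, 1.0, -0.0]
contact_force: [-0.5, 0.1, -0.3]
width: 0.0525
gripper_force: 26.5
clock: 13.45
position: [0.5168, -0.0086, 0.0073]
ee_rot: [0.0, 0.028, 1.0, 0.0]
contact_force: [0.1, -0.4, -0.4]
width: 0.0529
gripper_force: 26.5
```

```bash
python3 -m crank '{"translation":[[0,0,1],[0,0,0.7],[0,0,0]],"roll":[0,0,0],"fingers":[0.5,0.5,0.5]}'
python3 -m crank '{"translation":[[0,0,0.7],[0,0,0]],"roll":[0,0],"fingers":[0.5,0.5]}'
```

```text
clock: 13.75
position: [0.5167, -0.0087, 0.0054]
ee_rot: [-0.0, 0.028, 1.0, 0.0]
contact_force: [0.2, 0.6, -0.6]
width: 0.0533
gripper_force: 26.5
clock: 13.95
position: [0.5168, -0.0087, 0.0047]
ee_rot: [-0.0, 0.028, 1.0, 0.0]
contact_force: [0.1, 0.1, -0.8]
width: 0.0525
gripper_force: 26.5
```

```bash
python3 -m crank '{"translation":[[0,0,0.5],[0,0,0]],"roll":[0,0],"fingers":[0.5,0.5]}'
python3 -m crank '{"translation":[[0,0,0.5],[0,0,0]],"roll":[0,0],"fingers":[0.5,0.5]}'
```

```text
clock: 14.15
position: [0.5169, -0.0087, 0.0045]
ee_rot: [0.0, 0.028, 1.0, 0.0]
contact_force: [-0.1, 0.2, 2.0]
width: 0.053
gripper_force: 26.7
clock: 14.35
position: [0.5169, -0.0087, 0.0045]
ee_rot: [0.0, 0.028, 1.0, 0.0]
contact_force: [-1.8, 0.3, 7.4]
width: 0.0529
gripper_force: 27.1
```

It is down on the mat: the upward force rose to 7 N at TCP z = 4.5 mm. I release, rise and turn to take it across the middle.

```bash
python3 -m crank '{"translation":[[0,0,-0.5],[0,0,0],[0,0,0],[0,0,0],[0,0,-15],[0,0,-30],[0,0,-30],[0,0,0]],"roll":[0,0,0,0,0,0,0,0],"fingers":[0.65,0.7,0.8,0.8,0.8,0.8,0.8,0.8]}'
python3 -m crank '{"translation":[[0,0,0],[0,0,0],[0,0,0],[0,0,0],[0,0,0],[0,0,0],[0,0,0],[0,0,0]],"roll":[0.145,0.145,0.145,0.145,0.145,0.145,0.145,0.145],"fingers":[0.8,0.8,0.8,0.7,0.6,0.5,0.5,0.5]}'
python3 -m crank '{"translation":[[0,0,0],[0,0,0],[0,0,0],[0,0,0],[0,0,0]],"roll":[0.137,0.137,0.137,0,0],"fingers":[0.5,0.5,0.5,0.5,0.5]}'
python3 -c "
from h import *
go((516.9,-8.7,6),-3.2)
S=get_image('scene');cv2.imwrite('pics/s6.png',cv2.resize(S[205:305,240:360],(720,600),interpolation=2))"
```

```text
clock: 15.15
position: [0.5199, -0.0091, 0.0828]
ee_rot: [0.004, 0.028, 1.0, -0.0]
contact_force: [-0.1, -0.4, 0.5]
width: 0.0682
gripper_force: 0.0
clock: 15.95
position: [0.5162, -0.0087, 0.0783]
ee_rot: [-0.001, 0.574, 0.819, -0.0]
contact_force: [-0.7, -0.1, 0.4]
width: 0.0427
gripper_force: 0.0
clock: 16.45
position: [0.5164, -0.0087, 0.0787]
ee_rot: [-0.0, 0.726, 0.688, -0.0]
contact_force: [-0.1, -0.6, 0.6]
width: 0.0429
gripper_force: 0.0
pos [516.4  -8.7  78.7] phi -3.05 tilt [-0.001   0.0002] shift now [-0.   0.6 72.7] clock 16.45
roll 0.003 shift after roll [ 0.   0.5 72.7]
```

View pics/s6.png

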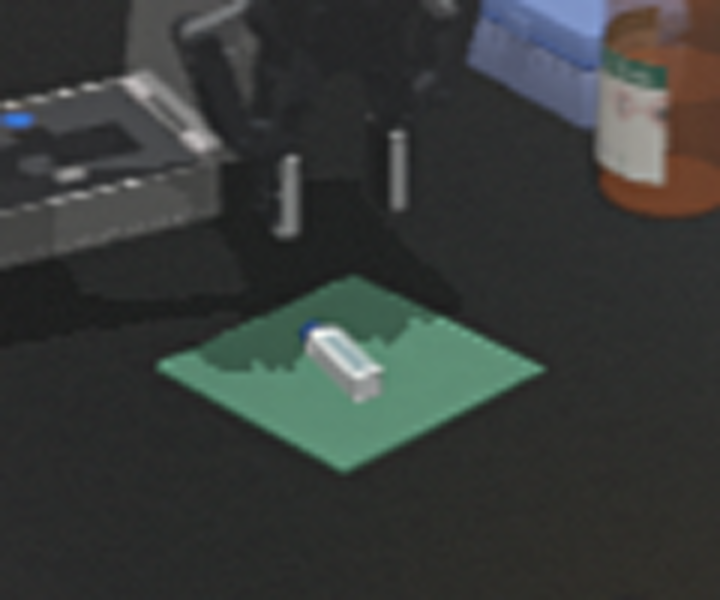

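The cell lies flat on the mat at about (342,360), stopper at (310,332) towards the case's blue end, and the fingers are above it. I take it across the middle.

```bash
python3 -m crank '{"translation":[[0,0.5,25],[0,0,22],[0,0,15],[0,0,10],[0,0,0],[0,0,0]],"roll":[0,0,0,0,0,0],"fingers":[0.5,0.5,0.5,0.5,0.5,0.5]}' 25
python3 -m crank '{"translation":[[0,0,0],[0,0,0],[0,0,0],[0,0,0],[0,0,0],[0,0,0],[0,0,0]],"roll":[0,0,0,0,0,0,0],"fingers":[0.4,0.3,0.22,0.15,0.08,0.05,0.05]}' 25
```

```text
clock: 17.1
position: [0.5177, -0.0088, 0.0075]
ee_rot: [0.0, 0.726, 0.687, 0.0]
contact_force: [-0.3, -0.1, -0.3]
width: 0.0428
gripper_force: 0.0
clock: 17.8
position: [0.5177, -0.0088, 0.0078]
ee_rot: [0.0, 0.727, 0.687, 0.0]
contact_force: [-0.4, -0.6, 5.6]
width: 0.0118
gripper_force: 25.8
```

```bash
python3 -m crank '{"translation":[[0,0,-5],[0,0,-10],[0,0,-25],[0,0,-30],[0,0,-20],[0,0,0],[0,0,0]],"roll":[0,0,0,0,0,0,0],"fingers":[0.05,0.05,0.05,0.05,0.05,0.05,0.05]}'
python3 -c "
from h import *
go((485.7,213,60),-3.2)"
```

```text
clock: 18.5
position: [0.5172, -0.0087, 0.0975]
ee_rot: [0.0, 0.727, 0.687, 0.0]
contact_force: [-0.4, -0.9, -1.2]
width: 0.0117
gripper_force: 25.1
pos [517.2  -8.7  97.5] phi -3.21 tilt [0.0006 0.    ] shift now [219.6 -43.9  37.5] clock 18.5
roll -0.0 shift after roll [219.6 -43.8  37.5]
```

```bash
python3 -m crank '{"translation":[[15,-10,0],[30,-15,0],[38,-19,0],[40,0,0],[38,0,0],[32,0,0],[18,0,0],[8.5,0,0]],"roll":[0,0,0,0,0,0,0,0],"fingers":[0.05,0.05,0.05,0.05,0.05,0.05,0.05,0.05]}'
python3 -m crank '{"translation":[[0,0,20],[0,0,15],[0,0,5],[0,0,0],[0,0,0]],"roll":[0,0,0,0,0],"fingers":[0.05,0.05,0.05,0.05,0.05]}'
python3 -c "
from h import *
go((485.7,213,36),-3.2)
S=get_image('scene');cv2.imwrite('pics/s7f.png',S);cv2.imwrite('pics/s7.png',cv2.resize(S[190:265,205:295],(720,600),interpolation=2))"
```

```text
clock: 19.3
position: [0.4836, 0.2149, 0.0959]
ee_rot: [-0.001, 0.726, 0.688, -0.001]
contact_force: [0.0, 0.0, 0.2]
width: 0.0114
gripper_force: 25.1
clock: 19.8
position: [0.4857, 0.2127, 0.0575]
ee_rot: [-0.0, 0.727, 0.687, -0.0]
contact_force: [0.1, 1.1, -0.2]
width: 0.0117
gripper_force: 25.1
pos [485.7 212.7  57.5] phi -3.24 tilt [-0.  0.] shift now [ 0.3 -0.  21.5] clock 19.8
roll -0.001 shift after roll [ 0.3 -0.  21.5]
```

View pics/s7.png

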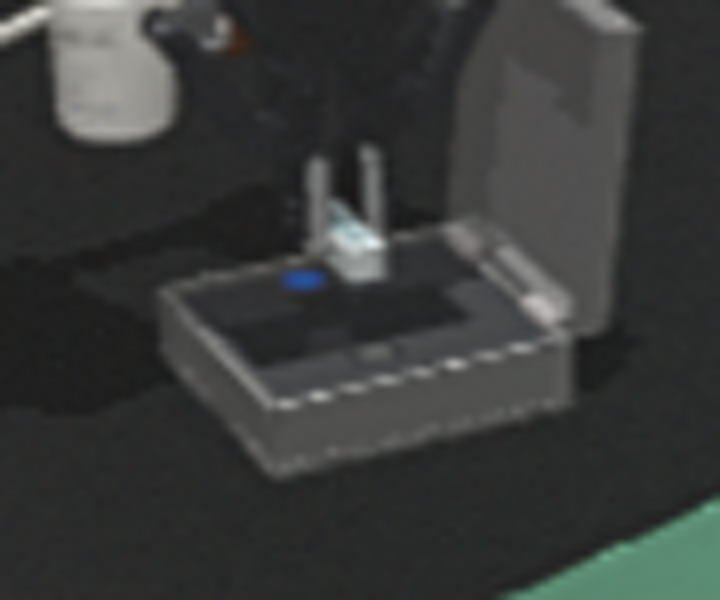

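The cell hangs over the recess, its near end at (362,275) in the crop. The recess's near end is at about (375,352) and the blue dot at (303,280). I check the alignment numerically in the scene view.

Run:
```python
from h import *
f=np.radians(-3.2);C=np.array([[np.cos(f),-np.sin(f)],[np.sin(f),np.cos(f)]]);w=np.array([485.7,212.9])
def P(n,x,y,z): q=w+C@[x,y]; return proj(n,[q[0]/1e3,q[1]/1e3,z/1e3])
c7=lambda p:((p-[205,190])*8).round()
print("recess top corners",[c7(P("scene",x,y,24)) for x,y in((-9.5,31),(9.5,31),(9.5,-31),(-9.5,-31))])
print("slot corners",[c7(P("scene",x,y,24)) for x,y in((-42,18),(42,18),(42,-18),(-42,-18))])
print("rim",[c7(P("scene",x+6,y,28)) for x,y in((-58,55),(-58,-55),(58,-55),(58,55))])
print("cell now near end bottom/top",[c7(P("scene",x,-27,z)) for x in(-6,6) for z in(54,66)])
ct=lambda p:((p-[190,235])*5).round()
print("top: slot floor corners",[ct(P("top",x,y,4)) for x,y in((-42,18),(42,18),(42,-18),(-42,-18))],"slot top edge",[ct(P("top",x,y,24)) for x,y in((-42,18),(42,18),(42,-18),(-42,-18))],"rim",[ct(P("top",x+6,y,28)) for x,y in((-58,55),(-58,-55),(58,-55),(58,55))])
```

```text
recess top corners [array([285., 288.]), array([333., 277.]), array([400., 345.]), array([351., 356.])]
slot corners [array([214., 321.]), array([429., 273.]), array([469., 311.]), array([251., 361.])]
rim [array([151., 277.]), array([263., 400.]), array([568., 329.]), array([443., 213.])]
cell now near end bottom/top [array([352., 274.]), array([350., 243.]), array([383., 267.]), array([382., 236.])]
top: slot floor corners [array([166., 256.]), array([178., 103.]), array([243., 108.]), array([231., 261.])] slot top edge [array([158., 257.]), array([171., 102.]), array([237., 106.]), array([225., 262.])] rim [array([ 87., 271.]), array([290., 285.]), array([307.,  70.]), array([105.,  57.])]
```

The predicted slot matches the top view to within a pixel, so I lower it in small steps.

```bash
python3 -m crank '{"translation":[[0,0,10],[0,0,10],[0,0,6],[0,0,4],[0,0,3],[0,0,3],[0,0,0]],"roll":[0,0,0,0,0,0,0],"fingers":[0.05,0.05,0.05,0.05,0.05,0.05,0.05]}'
python3 -m crank '{"translation":[[0,0,3],[0,0,2],[0,0,1.5],[0,0,1],[0,0,0]],"roll":[0,0,0,0,0],"fingers":[0.05,0.05,0.05,0.05,0.05]}'
```

```text
clock: 20.55
position: [0.4855, 0.2128, 0.0209]
ee_rot: [-0.0, 0.727, 0.687, -0.0]
contact_force: [0.4, 0.1, -0.6]
width: 0.0116
gripper_force: 25.1
clock: 21.05
position: [0.4856, 0.2128, 0.0137]
ee_rot: [-0.0, 0.727, 0.687, -0.0]
contact_force: [0.2, 0.7, 0.5]
width: 0.0117
gripper_force: 25.1
```

No contact, so the cell is inside the recess. Last millimetres now.

```bash
python3 -m crank '{"translation":[[0,0,0.7],[0,0,0.7],[0,0,0]],"roll":[0,0,0],"fingers":[0.05,0.05,0.05]}'
python3 -m crank '{"translation":[[0,0,0.6],[0,0,0]],"roll":[0,0],"fingers":[0.05,0.05]}'
```

```text
clock: 21.35
position: [0.4856, 0.2128, 0.0124]
ee_rot: [-0.0, 0.727, 0.687, -0.0]
contact_force: [0.7, -1.4, -0.4]
width: 0.0114
gripper_force: 25.1
clock: 21.55
position: [0.4857, 0.2129, 0.0118]
ee_rot: [0.0, 0.727, 0.687, 0.0]
contact_force: [0.7, 0.2, -0.8]
width: 0.0118
gripper_force: 25.1
```

```bash
python3 -m crank '{"translation":[[0,0,0.5],[0,0,0]],"roll":[0,0],"fingers":[0.05,0.05]}'
```

```text
clock: 21.75
position: [0.4857, 0.2129, 0.0118]
ee_rot: [0.0, 0.727, 0.687, 0.0]
contact_force: [-1.0, -1.0, 4.5]
width: 0.0118
gripper_force: 25.7
```

Landed at z = 11.8 mm, as predicted. I release and rise.

```bash
python3 -m crank '{"translation":[[0,0,-0.4],[0,0,0],[0,0,0],[0,0,0],[0,0,-10],[0,0,-25],[0,0,-45],[0,0,-45]],"roll":[0,0,0,0,0,0,0,0],"fingers":[0.15,0.25,0.32,0.32,0.32,0.32,0.32,0.32]}'
python3 -m crank '{"translation":[[0,0,-45],[0,0,-45],[0,0,-20],[0,0,0],[0,0,0],[0,0,0],[0,0,0],[0,0,0]],"roll":[-0.145,-0.145,-0.145,-0.145,-0.145,-0.145,-0.145,-0.145],"fingers":[0.4,0.5,0.6,0.6,0.6,0.6,0.6,0.6]}'
python3 -m crank '{"translation":[[0,0,0],[0,0,0],[0,0,0],[0,0,0],[0,0,0]],"roll":[-0.135,-0.135,-0.135,0,0],"fingers":[0.6,0.6,0.6,0.6,0.6]}'
python3 - <<'E'
from h import *
go((583.3,208,150),86.8)
S=get_image('scene');T=get_image('top')
cv2.imwrite('pics/m8.png',np.hstack([cv2.resize(T[235:305,190:270],(400,350),interpolation=2),cv2.resize(S[190:260,210:290],(400,350),interpolation=2)]))
E
```

```text
clock: 22.55
position: [0.4851, 0.2126, 0.1382]
ee_rot: [-0.0, 0.727, 0.687, -0.001]
contact_force: [1.0, 0.7, 0.2]
width: 0.0275
gripper_force: 0.0
clock: 23.35
position: [0.4854, 0.2128, 0.2475]
ee_rot: [0.0, 0.228, 0.974, 0.0]
contact_force: [0.2, -0.3, -0.4]
width: 0.0513
gripper_force: 0.0
clock: 23.85
position: [0.4856, 0.2128, 0.2472]
ee_rot: [0.0, 0.032, 0.999, 0.0]
contact_force: [0.4, 0.6, 0.5]
width: 0.0509
gripper_force: 0.0
pos [485.6 212.8 247.2] phi 86.3 tilt [0.0005 0.0002] shift now [-97.8   1.5  97.2] clock 23.85
roll -0.009 shift after roll [-97.9   0.7  97.2]
```

View pics/m8.png

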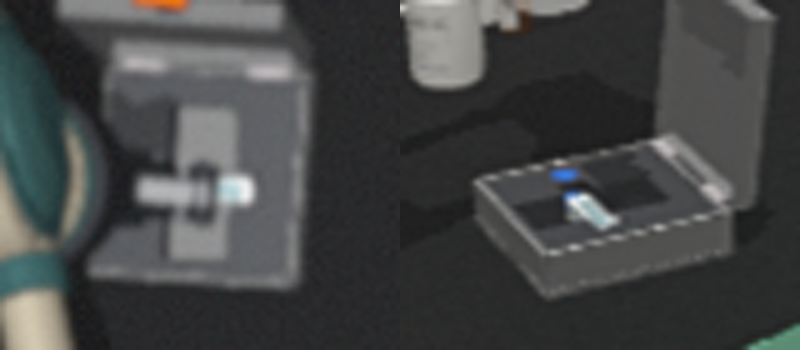

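The cell lies in the recess with its stopper towards the blue dot ((572,205) against dot (565,175) in the right crop). Next the lid: I take the knob again.

```bash
python3 -m crank '{"translation":[[-35,0,0],[-40,0,0],[-23,0.5,0],[0,0.5,25],[0,0,35],[0,0,25],[0,0,12],[0,0,0]],"roll":[0,0,0,0,0,0,0,0],"fingers":[0.6,0.6,0.6,0.6,0.6,0.6,0.6,0.6]}' 30
python3 -m crank '{"translation":[[0,0,0],[0,0,0],[0,0,0],[0,0,0],[0,0,0],[0,0,0],[0,0,0]],"roll":[0,0,0,0,0,0,0],"fingers":[0.5,0.4,0.3,0.2,0.1,0.1,0.1]}' 30
```

```text
clock: 24.75
position: [0.5825, 0.2076, 0.148]
ee_rot: [-0.002, 0.031, 1.0, -0.0]
contact_force: [-0.2, -0.1, 0.3]
width: 0.0512
gripper_force: 0.0
clock: 25.45
position: [0.5849, 0.2075, 0.1515]
ee_rot: [0.002, 0.031, 1.0, 0.0]
contact_force: [1.1, -2.1, 5.1]
width: 0.0251
gripper_force: 29.7
```

```bash
python3 -m crank '{"translation":[[14.2,0,-2.7],[14.3,0,-1.2],[14.4,0,0.3],[14.3,0,1.8],[14,0,3.2],[13.6,0,4.6],[13.1,0,6],[0,0,0]],"roll":[0,0,0,0,0,0,0,0],"fingers":[0.1,0.1,0.1,0.1,0.1,0.1,0.1,0.1]}'
python3 -m crank '{"translation":[[12.4,0,7.3],[11.6,0,8.6],[10.6,0,9.7],[9.6,0,10.7],[8.4,0,11.7],[7.2,0,12.5],[0,0,0],[0,0,0]],"roll":[0,0,0,0,0,0,0,0],"fingers":[0.1,0.1,0.1,0.1,0.1,0.1,0.1,0.1]}'
```

```text
clock: 26.25
position: [0.482, 0.2129, 0.1359]
ee_rot: [-0.002, 0.03, 1.0, -0.001]
contact_force: [2.6, -5.0, -2.1]
width: 0.025
gripper_force: 31.3
clock: 27.05
position: [0.4243, 0.216, 0.0766]
ee_rot: [-0.002, 0.03, 1.0, -0.002]
contact_force: [0.9, -6.8, 0.0]
width: 0.025
gripper_force: 31.3
```

```bash
python3 -m crank '{"translation":[[5.9,-1,13.2],[4.5,-1,13.7],[3,0,14],[1,0,7],[0.6,0,5],[0,0,0],[0,0,0]],"roll":[0,0,0,0,0,0,0],"fingers":[0.1,0.1,0.1,0.1,0.1,0.1,0.1]}'
python3 -m crank '{"translation":[[0,0,1.5],[0,0,1.5],[0,0,0]],"roll":[0,0,0],"fingers":[0.1,0.1,0.1]}'
```

```text
clock: 27.75
position: [0.4096, 0.2165, 0.0242]
ee_rot: [-0.002, 0.031, 1.0, -0.0]
contact_force: [-5.0, 0.5, 0.6]
width: 0.0251
gripper_force: 31.6
clock: 28.05
position: [0.4096, 0.2166, 0.0227]
ee_rot: [-0.001, 0.031, 1.0, 0.0]
contact_force: [-8.5, -1.0, 16.5]
width: 0.0249
gripper_force: 33.1
```

The upward force of 16 N shows the lid seated. I release, then press the lid's front with shut fingers to be sure.

```bash
python3 -m crank '{"translation":[[0,0,0],[0,0,0],[0,0,0],[0,0,0],[0,0,-20],[0,0,-25],[0,0,-10],[-20,0,0]],"roll":[0,0,0,0,0,0,0,0],"fingers":[0.2,0.4,0.6,0.6,0.6,0.6,0.3,0]}'
python3 -m crank '{"translation":[[-20,0,0],[0,0,0],[0,0,0],[0,0,10],[0,0,8],[0,0,3],[0,0,0]],"roll":[0,0,0,0,0,0,0],"fingers":[0,0,0,0,0,0,0]}'
```

```text
clock: 28.85
position: [0.4298, 0.2154, 0.0774]
ee_rot: [0.0, 0.03, 1.0, 0.0]
contact_force: [0.1, 0.5, -0.2]
width: 0.0229
gripper_force: 0.0
clock: 29.55
position: [0.4499, 0.2138, 0.0543]
ee_rot: [-0.001, 0.031, 1.0, -0.0]
contact_force: [0.1, -0.4, -0.2]
width: 0.0004
gripper_force: 0.0
```

```bash
python3 -m crank '{"translation":[[0,0,4],[0,0,4],[0,0,2],[0,0,1],[0,0,0]],"roll":[0,0,0,0,0],"fingers":[0,0,0,0,0]}'
python3 -m crank '{"translation":[[0,0,1],[0,0,0.7],[0,0,0]],"roll":[0,0,0],"fingers":[0,0,0]}'
```

```text
clock: 30.05
position: [0.451, 0.214, 0.0442]
ee_rot: [-0.0, 0.031, 1.0, 0.0]
contact_force: [0.3, 0.9, 0.1]
width: -0.0001
gripper_force: 0.0
clock: 30.35
position: [0.451, 0.214, 0.0426]
ee_rot: [-0.0, 0.031, 1.0, 0.0]
contact_force: [0.3, -0.1, -0.8]
width: -0.0002
gripper_force: 0.0
```

```bash
python3 -m crank '{"translation":[[0,0,0.7],[0,0,0]],"roll":[0,0],"fingers":[0,0]}'
python3 -m crank '{"translation":[[0,0,0.5],[0,0,0.5],[0,0,0]],"roll":[0,0,0],"fingers":[0,0,0]}'
```

```text
clock: 30.55
position: [0.4511, 0.214, 0.042]
ee_rot: [0.0, 0.031, 1.0, 0.0]
contact_force: [-0.3, 0.3, 0.1]
width: 0.0001
gripper_force: 0.5
clock: 30.85
position: [0.4511, 0.214, 0.0419]
ee_rot: [0.0, 0.031, 1.0, 0.0]
contact_force: [-2.6, -0.4, 7.7]
width: -0.0
gripper_force: 4.1
```

The lid top is at 41.9 mm, and 42 mm is fully shut. One firmer press, then I retreat.

```bash
python3 -m crank '{"translation":[[0,0,0.8],[0,0,0],[0,0,-10],[0,0,-40],[0,0,-49],[0,0,-40],[0,0,0],[0,0,0]],"roll":[0,0,0,0,0,0,0,0],"fingers":[0,0,0,0,0,0,0,0]}'
python3 -m crank '{"translation":[[49,0,0],[40,0,0],[0,0,0],[0,0,0]],"roll":[0,0,0,0],"fingers":[0,0,0,0]}'
python3 -c "
from h import *
cv2.imwrite('pics/s9.png',cv2.resize(get_image('scene')[150:350,170:470],(780,520),interpolation=2))"
```

```text
clock: 31.65
position: [0.4513, 0.2141, 0.1801]
ee_rot: [0.001, 0.031, 1.0, 0.0]
contact_force: [-0.6, -1.1, -0.7]
width: -0.0001
gripper_force: 0.0
clock: 32.05
position: [0.3609, 0.2192, 0.1779]
ee_rot: [-0.001, 0.03, 1.0, -0.0]
contact_force: [0.4, -0.5, 0.0]
width: 0.0
gripper_force: 0.0
```

View pics/s9.png

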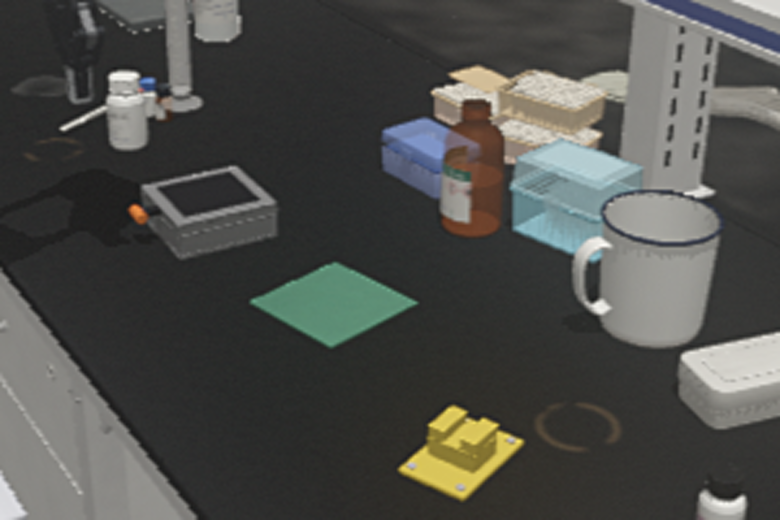

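The case at (210,210) is fully shut, the stand and mat are empty, and the bottles stand as they did. I hand in.

```bash
python3 -c "
from h import *
print(manip.sign_off())"
```

```text
the job is handed in; nothing more can be done
None
```

The job is handed in at about 32 s: the cell lies flat in the recess with its stopper at the blue end, the lid is fully shut, and the bottles were not disturbed.

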